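Put the open wagons away in their fitted cradles

ROBOT

A 6-joint arm with a two-finger parallel gripper is mounted at the origin on the work surface. World frame = base frame: x ahead of the robot, y to its left, z up, the work surface at z = 0. Lengths are in mm, angles in rad, forces in N, time in s.
With the tool pointing down it reaches from about 400 to 925 mm from the base axis. Payload 12.5 kg.
Tool frame: the origin (TCP) lies midway between the tips of the shut fingers; the grasp point (between the pads) lies 19 mm behind it; z points along the fingers, y is the line along which they close (so a half turn about z gives the same grasp; the last joint's range is limited). The gripper opens to 95 mm and grips with 3 to 60 N. Pads are 20 mm wide; open, the fingers measure 119 mm over their backs; the gripper's body (75 mm by 180 mm) begins 59 mm behind the grasp point.
Start: joints at [1.155, 0.491, 1.559, -0, 1.092, -0.106], TCP at [190.526, 595.27, 214.661] pointing down, gripper open.
Joint ranges: [-3.1, 3.1], [-0.84, 2.19], [0.05, 2.79], [-1.13, 4.28], [0.06, 2.93], [-2.69, 2.69]. Speed limits (rad/s): [2.22, 2.22, 2.79, 3.14, 3.14, 3.14].

INTERFACE

Orientations are given as [roll, pitch, yaw] about the fixed x, y, z axes, in that order (R = Rz(yaw) Ry(pitch) Rx(roll)).
In Python, from cell import * gives the robot as it stands. The module is installed in compiled form; this text tells all that it offers.
- The arm moves only by the tool arm_command, never from a script. Its arguments are lists of equal length, an entry for each row: "delta_pos": the shift along the world's x, y, z in units of 250 mm (1.0 is 250 mm), a list of three; "delta_rot": the turn, a rotation vector about the world's x, y, z in units of 90 degrees (1.0 is 90 degrees), a list of three; "claw": the closure, from 0 (fully open) to 1 (shut). In form: {"delta_pos": [[tx, ty, tz], ...], "delta_rot": [[wx, wy, wz], ...], "claw": [claw, ...]}. A call has exactly 5 rows; each row is the pose to reach, as a shift and turn from the pose commanded when the call began; what a row does not reach only later rows make up. A row lasts 1/12 s, in which the tool goes at most 41.7 mm and 7.16 degrees, less where a joint would pass 70% of its speed; a pose out of reach is approached as far as the arm can. A call with a number of a shift or a turn outside -1 to 1 is refused whole. A call with a gripper value outside its range is refused whole. The fingers move at their own pace and stop on an object; the grip force is fixed at half the most. Time passes only in rows, so rows that repeat a pose let the fingers close, or fill a call up. It gives the time, the measured TCP pose, the force, the opening and the grip force at its end, in the units of the state.
- state(): the state, without advancing time (a new reading comes with each control period).
- read_camera(name): name is "scene" or "top" or "wrist"; returns the picture (400x640x3 uint8, red, green, blue); there is no depth.
- calibration(name): a dict with "camera_matrix" (3x3 intrinsics, pixels), "T" (4x4, takes a point from camera to world coordinates). Camera axes: x right, y down, z forward; pixel columns grow to the right and rows downward; lengths in mm; the calibration is good to about 2 mm. A picture is of the moment at which its call begins: read the wrist's pose just before it. calibration takes no time and is no camera call; for the wrist camera it gives the pose at the moment of the call.
- job_done(): hands the job in; it is judged then, once.
The state is a dict: "t": time; "joints": joint angles; "qvel": joint speeds; "tau": joint torques, N m; "eef_pos": TCP position; "tcp_rot": TCP orientation; "ft_force": force on the tool from outside, world axes, zero at the start; "moment": the same for the moment, N m; "opening": opening from 0.0 (shut) to 1.0 (fully open); "grip_force": force on a finger pad.
Only numpy, scipy, OpenCV 4.12 (cv2) and the standard library are available. Lean on these libraries where they do the work, as an engineer would, in place of code of your own. Each camera call takes 0.05 s, during which the arm holds its last target. There are 200 camera calls.

TASK

Running is over on the model railway: put the four open-topped goods wagons away, each down flat on its wheels in the plywood storage cradle that is made to its length (shortest wagon in the shortest cradle, and so on up to the longest). Leave the covered van and the tank wagon standing where they are.

Things in the scene. Friction and masses are not known exactly. Their poses are not given: they have to be found in the camera images.
- wagon_60: loose open goods wagon, 60 mm long over the buffers, 32 mm wide, 42 mm high. Plain brown open-topped box body (smooth flat sides from 12.5 to 42 mm height, walls 3 mm) on four small black wheels that do not turn. Origin: centre of the underside, at wheel bottom; x along its length, y across, z up. Both ends are alike. Weighs 30 to 95 g; can be gripped across its width
- wagon_80: loose open goods wagon, 80 mm long over the buffers, 32 mm wide, 42 mm high. Plain brown open-topped box body (smooth flat sides from 12.5 to 42 mm height, walls 3 mm) on four small black wheels that do not turn. Origin: centre of the underside, at wheel bottom; x along its length, y across, z up. Both ends are alike. Weighs 30 to 95 g; can be gripped across its width
- wagon_100: loose open goods wagon, 100 mm long over the buffers, 32 mm wide, 42 mm high. Plain brown open-topped box body (smooth flat sides from 12.5 to 42 mm height, walls 3 mm) on four small black wheels that do not turn. Origin: centre of the underside, at wheel bottom; x along its length, y across, z up. Both ends are alike. Weighs 30 to 95 g; can be gripped across its width
- wagon_120: loose open goods wagon, 120 mm long over the buffers, 32 mm wide, 42 mm high. Plain brown open-topped box body (smooth flat sides from 12.5 to 42 mm height, walls 3 mm) on four small black wheels that do not turn. Origin: centre of the underside, at wheel bottom; x along its length, y across, z up. Both ends are alike. Weighs 30 to 95 g; can be gripped across its width
- van: loose covered van, brown with a flat grey roof over its whole length, 100 mm long, 34 mm wide, 48 mm high, on the same kind of underframe as the open wagons. Origin: centre of the underside, x along its length, z up. A bystander, standing among the others (other small loose clutter, under 40 mm high, lies about too)
- tank: loose tank wagon, a lying brown cylinder with a small dome on top, 80 mm long, 28 mm wide, 44 mm high, on the same kind of underframe as the open wagons. Origin: centre of the underside, x along its length, z up. A bystander, standing among the others (other small loose clutter, under 40 mm high, lies about too)
- cradle_60: fixed plywood storage cradle, an open tray: pocket 76 mm long and 48 mm wide inside (16 mm more than the 60 mm wagon each way), walls 6 mm thick, outside 88 x 60 mm and 16 mm high, grey-lined floor 4 mm above the table. Origin: centre of its underside, on the table; x along its length, y across, z up. Wagons and cradles all start within 17 degrees of x pointing straight ahead of the robot
- cradle_80: fixed plywood storage cradle, an open tray: pocket 96 mm long and 48 mm wide inside (16 mm more than the 80 mm wagon each way), walls 6 mm thick, outside 108 x 60 mm and 16 mm high, grey-lined floor 4 mm above the table. Origin: centre of its underside, on the table; x along its length, y across, z up. Wagons and cradles all start within 17 degrees of x pointing straight ahead of the robot
- cradle_100: fixed plywood storage cradle, an open tray: pocket 116 mm long and 48 mm wide inside (16 mm more than the 100 mm wagon each way), walls 6 mm thick, outside 128 x 60 mm and 16 mm high, grey-lined floor 4 mm above the table. Origin: centre of its underside, on the table; x along its length, y across, z up. Wagons and cradles all start within 17 degrees of x pointing straight ahead of the robot
- cradle_120: fixed plywood storage cradle, an open tray: pocket 136 mm long and 48 mm wide inside (16 mm more than the 120 mm wagon each way), walls 6 mm thick, outside 148 x 60 mm and 16 mm high, grey-lined floor 4 mm above the table. Origin: centre of its underside, on the table; x along its length, y across, z up. Wagons and cradles all start within 17 degrees of x pointing straight ahead of the robot
Things that resemble listed ones, but are neither listed nor needed, are in the scene too. What is shaped like the wagon_100 but green is not meant.

How it is judged:
By the outcome, as a careful person would: the job done as asked, in the order asked, and still so for the second after the job is handed in, with the robot touching nothing.
It also fails if it takes over 96 s, if anything falls off the work surface, if the arm or the gripper's body presses on something with over 40 N, if the wrist force passes 120 N, or if a joint passes its speed limit or range.

## Working session

There is one attempt and no reset: what is moved stays moved. The work goes in short steps, Python scripts to look and compute and a tool call to move; the robot and the scene stay as the last step left them, time stands still between calls to the robot, and variables do not carry over. Pictures are saved under pics/ and viewed, at most 14 in all, crops included, and the job is handed in when it is done.

Besides the shell and the picture viewer there is one more tool, called after "Request:" as name(argument=value, ...) on one line, values as JSON. arm_command: Moves the arm, as the interface text tells. Shifts and turns lie within -1 to 1; 1 stands for 250 mm of shift or 90 degrees of turn. Its arguments: {"type":"object","properties":{"delta_pos":{"type":"array"},"delta_rot":{"type":"array"},"claw":{"type":"array"}},"required":["delta_pos","delta_rot","claw"]}

```bash
mkdir -p pics; python3 - <<'E'
from cell import *
import cv2
for n in ("top","scene"):
    im=read_camera(n); cv2.imwrite(f"pics/{n}0.png",im[:,:,::-1])
    c=calibration(n); print(n,c["camera_matrix"].round(1).tolist(),c["T"].round(3).tolist())
print(state())
E
```

```text
top [[409.6, 0.0, 318.7], [0.0, 409.6, 199.7], [0.0, 0.0, 1.0]] [[0.026, -0.995, 0.095, 452.585], [-1.0, -0.025, 0.01, 65.089], [-0.008, -0.095, -0.995, 879.339], [0.0, 0.0, 0.0, 1.0]]
scene [[398.4, 0.0, 322.6], [0.0, 398.4, 191.7], [0.0, 0.0, 1.0]] [[0.748, 0.541, -0.385, 871.148], [0.664, -0.597, 0.451, -343.14], [0.014, -0.593, -0.805, 708.215], [0.0, 0.0, 0.0, 1.0]]
{'t': 0.1, 'joints': array([ 1.15538533e+00,  4.91488700e-01,  1.55935697e+00, -1.51740804e-07,
        1.09171207e+00, -1.05625409e-01]), 'qvel': array([ 0.0014968 , -0.00159262, -0.00216548,  0.0004189 ,  0.00260001,
       -0.00045989]), 'tau': array([ 3.31585470e-03, -6.13622189e+01, -2.58607113e+01,  6.94614393e-02,
        4.69914707e-02, -4.12370878e-05]), 'eef_pos': array([190.44533447, 595.06504937, 214.13762155]), 'tcp_rot': array([-3.14063293e+00, -1.01614740e-04,  2.83180709e+00]), 'ft_force': array([0.1364592 , 0.31040849, 0.75000855]), 'moment': array([0.00264509, 0.05748946, 0.02747653]), 'grip_force': 0.0, 'opening': 0.9961348935331704}
```

View pics/top0.png

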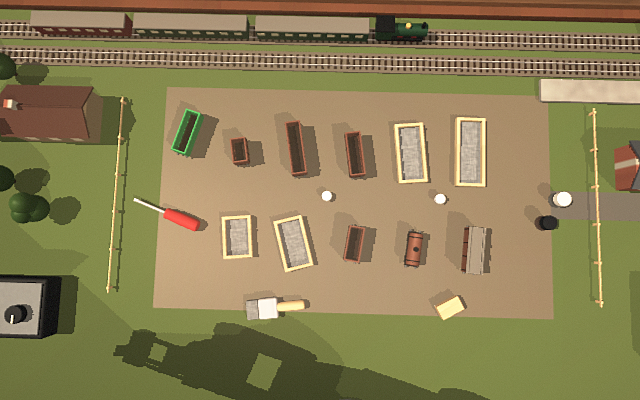

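View pics/scene0.png

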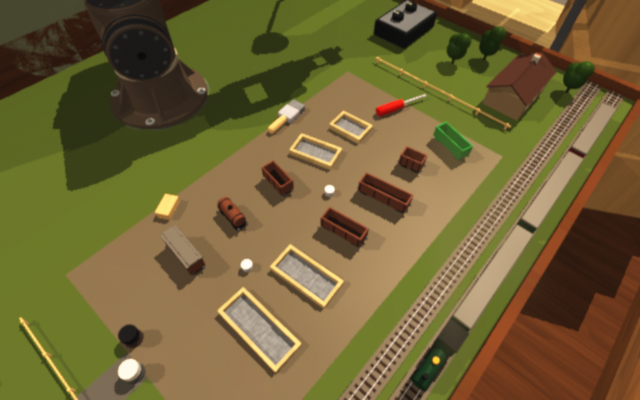

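The top picture shows the open wagons at (239,150) 60, (355,243) 80, (356,154) 100 and (297,148) 120. The cradles are at (237,236) 60, (293,242) 80, (411,152) 100 and (471,151) 120. The green decoy is at (187,132), the tank at (415,248) and the van at (475,249). The scene view confirms this. Next I check colours so I can segment them.

```bash
cat > m.py <<'E'
import cv2, numpy as np
def masks(im):  # BGR
    h,s,v=cv2.split(cv2.cvtColor(im,cv2.COLOR_BGR2HSV))
    red=((h<9)|(h>174))&(s>120)&(v>25)
    yel=(h>17)&(h<32)&(s>60)&(v>165)
    return red.astype(np.uint8)*255, yel.astype(np.uint8)*255
E
python3 - <<'E'
import cv2,numpy as np
from m import masks
out=[]
for n,(x0,x1,y0,y1) in (("top",(160,520,80,300)),("scene",(200,520,80,390))):
    im=cv2.imread(f"pics/{n}0.png"); r,y=masks(im)
    o=im.copy(); o[r>0]=(255,0,255); o[y>0]=(255,255,0)
    out.append(cv2.resize(np.vstack([o[y0:y1,x0:x1]]),(400,300)) if 0 else o[y0:y1,x0:x1])
    hsv=cv2.cvtColor(im,cv2.COLOR_BGR2HSV)
    P=[(297,125),(297,150),(316,165),(330,120),(355,229),(340,255),(399,126),(411,152)] if n=="top" else [(385,205),(350,235),(335,245)]
    for p in P: print(n,p,hsv[p[1],p[0]])
a=cv2.resize(out[0],(800,489),interpolation=0);cv2.imwrite("pics/mk_top.png",a)
cv2.imwrite("pics/mk_scene.png",cv2.resize(out[1],(600,581),interpolation=0))
E
```

```text
top (297, 125) [ 14 103  77]
top (297, 150) [14 99 72]
top (316, 165) [ 15  92 119]
top (330, 120) [ 17  94 174]
top (355, 229) [16 94 73]
top (340, 255) [ 16  91 174]
top (399, 126) [ 22 101 255]
top (411, 152) [ 17  46 203]
scene (385, 205) [ 16 118  78]
scene (350, 235) [  8 172  89]
scene (335, 245) [ 17 116  79]
```

View pics/mk_top.png

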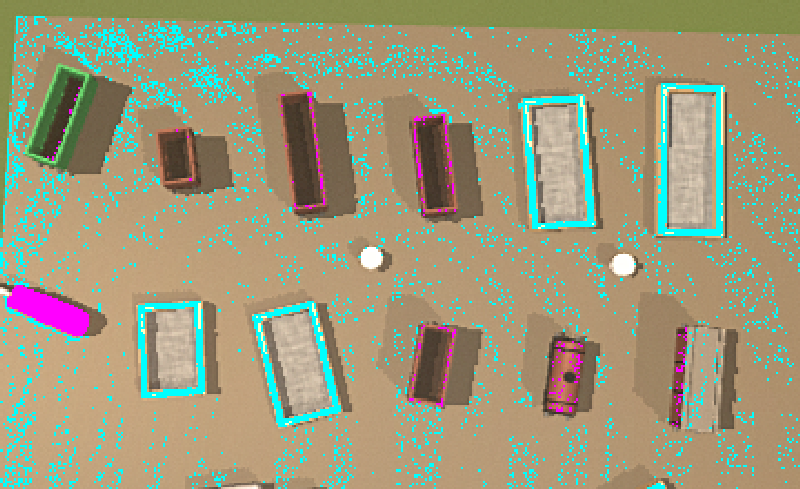

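View pics/mk_scene.png

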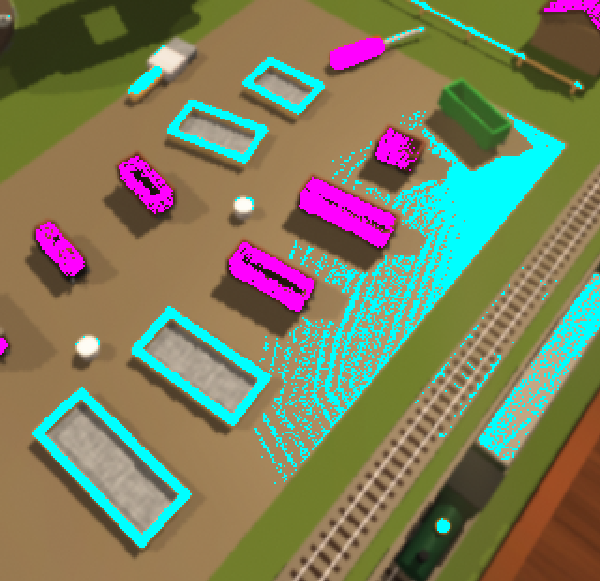

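The masks pick out the wagon bodies (magenta) and cradle rims (cyan). I loosen the red threshold, tighten the yellow one, and fit each pose and rim height across the two views.

```bash
cat > m.py <<'E'
import cv2, numpy as np
from scipy.optimize import minimize
def masks(im):
    h,s,v=cv2.split(cv2.cvtColor(im,cv2.COLOR_BGR2HSV))
    red=((h<13)|(h>172))&(s>105)&(v>25)
    yel=(h>17)&(h<30)&(s>70)&(v>205)
    return red.astype(np.uint8)*255, yel.astype(np.uint8)*255
def proj(c,P):
    T=np.linalg.inv(c["T"]); q=P@T[:3,:3].T+T[:3,3]
    q=q@c["camera_matrix"].T; return q[:,:2]/q[:,2:]
def ray(c,u,z):
    d=c["T"][:3,:3]@np.linalg.solve(c["camera_matrix"],[u[0],u[1],1]); o=c["T"][:3,3]
    return o+d*(z-o[2])/d[2]
def corners(p,L,W,zs):
    x,y,a=p[:3]; R=np.array([[np.cos(a),-np.sin(a)],[np.sin(a),np.cos(a)]])
    xy=np.array([[1,1],[1,-1],[-1,-1],[-1,1]])*[L/2,W/2]@R.T+[x,y]
    return np.vstack([np.c_[xy,np.full(4,z)] for z in zs])
def hull_near(mask,c,p,L,W,z):
    roi=np.zeros_like(mask); q=proj(c,corners(p,L+36,W+30,[0,z+8]))
    cv2.fillConvexPoly(roi,cv2.convexHull(q.astype(np.float32)).astype(np.int32),255)
    m=cv2.morphologyEx(mask&roi,cv2.MORPH_CLOSE,np.ones((3,3)))
    n,l,st,_=cv2.connectedComponentsWithStats(m)
    k=1+st[1:,4].argmax(); return cv2.convexHull(np.argwhere(l==k)[:,::-1].astype(np.float32))
def fit(ms,cs,u_or_p,L,W,kind,freez=True):
    """kind 'w': body 12.5..top ; 'c': flat rim. ms, cs: lists. start: (x,y,yaw)"""
    z0=42 if kind=='w' else 16
    H=[hull_near(m,c,u_or_p,L,W,z0) for m,c in zip(ms,cs)]
    S=8
    def cost(p):
        z=p[3] if freez else z0
        t=0
        for h,c in zip(H,cs):
            q=cv2.convexHull(proj(c,corners(p,L,W,[z-29.5,z] if kind=='w' else [z])).astype(np.float32))
            hh=h
            i,_=cv2.intersectConvexConvex(hh,q); A=cv2.contourArea(hh)+np.sqrt(cv2.contourArea(hh))*2+0; a=cv2.contourArea(q)
            t+=1-i/(cv2.contourArea(hh)+a-i)
        return t
    x0=np.r_[u_or_p[:3],z0]; 
    sx=np.vstack([x0]+[x0+d for d in np.diag([8,8,.12,6])])
    r=minimize(cost,x0,method="Nelder-Mead",options=dict(initial_simplex=sx,xatol=.01,fatol=1e-5,maxiter=2000))
    return r.x,r.fun
E
cat > loc.py <<'E'
from cell import *
from m import *
cs=[calibration(n) for n in("top","scene")]
ims=[cv2.imread(f"pics/{n}0.png") for n in("top","scene")]
M=[masks(i) for i in ims]
for nm,L,u,k in [("w60",60,(239,150),'w'),("w80",80,(355,243),'w'),("w100",100,(356,154),'w'),("w120",120,(297,148),'w'),
 ("c60",88,(237,236),'c'),("c80",108,(293,242),'c'),("c100",128,(411,152),'c'),("c120",148,(471,151),'c')]:
    p=ray(cs[0],u,42 if k=='w' else 16)[:2]; W=32 if k=='w' else 60
    best=None
    for a in(-.2,0,.2):
        o=fit([m[0 if k=='w' else 1] for m in M],cs,np.r_[p,a],L,W,k)
        if best is None or o[1]<best[1]: best=o
    x,f=best; o=fit([M[0][0 if k=='w' else 1]],cs[:1],x,L,W,k,False)
    print(nm,"xy",x[:2].round(1),"yaw",np.degrees(x[2]).round(1),"ztop",x[3].round(1),"cost",round(f,3),"| top only",o[0][:2].round(1),np.degrees(o[0][2]).round(1),round(o[1],3),"r",np.hypot(*x[:2]).round())
E
python3 loc.py
```

```text
w60 xy [630.9 244.7] yaw 11.8 ztop 39.9 cost 0.338 | top only [630.5 244.2] 12.1 0.165 r 677.0
w80 xy [4.439e+02 1.000e-01] yaw -8.9 ztop 43.5 cost 0.244 | top only [449.3  -0.9] -8.8 0.119 r 444.0
w100 xy [629.3   0.8] yaw 7.9 ztop 43.1 cost 0.214 | top only [637.    1.6] 7.8 0.105 r 629.0
w120 xy [639.2 125.6] yaw 9.4 ztop 41.3 cost 0.186 | top only [646.5 126.8] 9.6 0.091 r 651.0
c60 xy [453.3 245.2] yaw 4.6 ztop 15.9 cost 0.072 | top only [453.3 245.2] 4.6 0.024 r 515.0
c80 xy [442.9 126.6] yaw 15.5 ztop 15.6 cost 0.076 | top only [442.8 126.7] 15.5 0.017 r 461.0
c100 xy [ 642.2 -119.1] yaw 5.1 ztop 16.6 cost 0.06 | top only [ 642.1 -119.3] 5.1 0.024 r 653.0
c120 xy [ 648.1 -246.2] yaw -1.0 ztop 16.6 cost 0.063 | top only [ 647.7 -245.9] -2.3 0.03 r 693.0
```

The cradles fit well, with rims at about 16 mm. The wagons disagree because the body is shorter than the length over buffers, so I leave length free and account for pixel extent.

```bash
python3 - <<'E'
s=open('m.py').read()
s=s.replace("return cv2.convexHull(np.argwhere(l==k)[:,::-1].astype(np.float32))",
"e=np.argwhere(l==k)[:,::-1]; return cv2.convexHull(np.vstack([e+[i,j] for i in(-.4,.4) for j in(-.4,.4)]).astype(np.float32))")
s=s.replace("corners(p,L,W,[z-29.5","corners(p,L+p[4],W,[z-29.5").replace("x0=np.r_[u_or_p[:3],z0]","x0=np.r_[u_or_p[:3],z0,0]").replace("[8,8,.12,6]","[8,8,.12,6,-8]")
open('m.py','w').write(s)
s=open('loc.py').read().replace('"cost"','"dL",x[4].round(1),"cost"').replace("o[0][:2].round(1)","o[0][[0,1,4]].round(1)")
s+='''    H=[hull_near(m[0 if k=='w' else 1],c,x,L,W,42 if k=='w' else 16) for m,c in zip(M,cs)]
    for im,h,c in zip(ims,H,cs):
        q=proj(c,corners(x,L+(x[4] if k=='w' else 0),W,[x[3]-29.5,x[3]] if k=='w' else [x[3]]))
        for P,col in((h,(0,255,255)),(cv2.convexHull(q.astype(np.float32)),(255,255,255))):
            cv2.polylines(V.setdefault(id(im),cv2.resize(im,None,fx=3,fy=3)),[((P+.5)*24).astype(np.int32)],True,col,1,shift=3)
a,b=[V[id(i)] for i in ims]
cv2.imwrite("pics/ov.png",np.hstack([cv2.resize(a[300:860,500:1100],(400,373)),cv2.resize(b[390:790,750:1320],(400,373))]))
'''
s=s.replace("for nm,L","V={}\nfor nm,L",1)
open('loc.py','w').write(s)
E
python3 loc.py
```

```text
w60 xy [634.3 244.4] yaw 9.9 ztop 42.9 dL -7.1 cost 0.116 | top only [634.3 244.8  -6.3] 9.4 0.043 r 680.0
w80 xy [445.4   0. ] yaw -9.1 ztop 41.7 dL -6.5 cost 0.119 | top only [ 4.453e+02 -3.000e-01 -6.400e+00] -8.4 0.043 r 445.0
w100 xy [633.2   0.9] yaw 7.8 ztop 43.0 dL -7.4 cost 0.112 | top only [ 6.33e+02  6.00e-01 -6.90e+00] 7.8 0.043 r 633.0
w120 xy [642.9 125.8] yaw 8.4 ztop 42.5 dL -7.2 cost 0.142 | top only [643.  126.1  -6.3] 8.7 0.073 r 655.0
c60 xy [453.2 244.9] yaw 4.3 ztop 15.9 dL 2.7 cost 0.134 | top only [453.2 245.4   2.1] 4.3 0.035 r 515.0
c80 xy [442.8 126.7] yaw 15.9 ztop 15.8 dL 2.4 cost 0.147 | top only [442.7 127.    2.2] 15.6 0.044 r 461.0
c100 xy [ 642.4 -119.8] yaw 4.9 ztop 16.7 dL 2.3 cost 0.115 | top only [ 642.2 -120.1    1.8] 5.0 0.05 r 653.0
c120 xy [ 648.2 -246.1] yaw -1.4 ztop 16.1 dL 2.4 cost 0.087 | top only [ 648.1 -246.1    0.7] -1.4 0.029 r 693.0
```

View pics/ov.png

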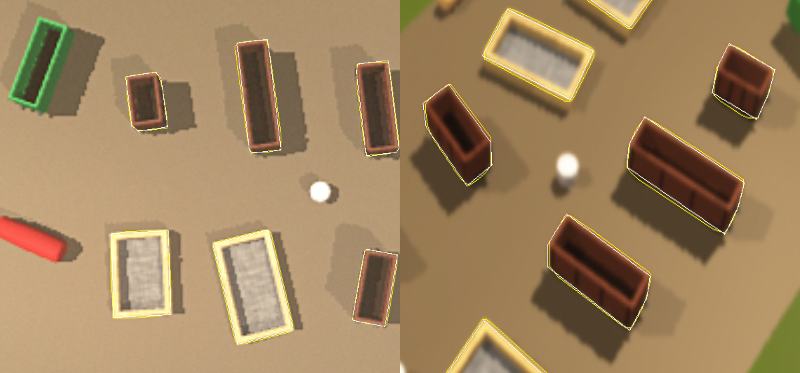

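The overlays sit tightly on the wagons and cradles. Rim heights measure about 42 and 16 mm, which agrees with the text. I start with wagon 60.

Request:
arm_command(delta_pos=[[0.6,-0.48,-0.04],[0.6,-0.48,-0.04],[0.6,-0.48,-0.04],[0.6,-0.48,-0.04],[0.6,-0.48,-0.04]], delta_rot=[[0,0,0.15],[0,0,0.15],[0,0,0.15],[0,0,0.15],[0,0,0.15]], claw=[0,0,0,0,0])

```text
t: 0.52
eef_pos: [342.6, 473.0, 204.2]
tcp_rot: [-3.141, -0.0, 3.067]
ft_force: [-0.3, 0.3, 0.7]
opening: 1.001
grip_force: 0.0
```

Request:
arm_command(delta_pos=[[0.6,-0.48,-0.04],[0.6,-0.48,-0.04],[0.6,-0.48,-0.04],[0.6,-0.48,-0.04],[0.6,-0.48,-0.04]], delta_rot=[[0,0,0.155],[0,0,0.155],[0,0,0.155],[0,0,0.155],[0,0,0.155]], claw=[0,0,0,0,0])

```text
t: 0.93
eef_pos: [492.6, 353.0, 194.2]
tcp_rot: [-3.141, -0.0, -2.973]
ft_force: [0.7, 0.9, -0.3]
opening: 0.998
grip_force: 0.0
```

Request:
arm_command(delta_pos=[[0.57,-0.435,-0.35],[0.57,-0.435,-0.35],[0.57,-0.435,-0.35],[0.57,-0.435,-0.35],[0.57,-0.435,-0.35]], delta_rot=[[0,0,0],[0,0,0],[0,0,0],[0,0,0],[0,0,0]], claw=[0,0,0,0,0])

```text
t: 1.35
eef_pos: [634.5, 244.3, 105.2]
tcp_rot: [-3.141, -0.001, -2.973]
ft_force: [0.9, -0.7, -0.7]
opening: 1.001
grip_force: 0.0
```

```bash
python3 - <<'E'
from cell import *
import cv2
s=state();print(s["eef_pos"],s["tcp_rot"])
im=read_camera("wrist");cv2.imwrite("pics/w1.png",im[:,:,::-1]); s=state();print(s["eef_pos"],s["tcp_rot"],s["t"])
E
```

```text
[634.49804365 244.32837057 105.23086503] [-3.14137089e+00 -1.26916708e-03 -2.97322088e+00]
[636.9593813  241.167612   102.47780819] [-3.14041071e+00 -2.81548430e-03 -2.97566336e+00] 1.4
```

View pics/w1.png

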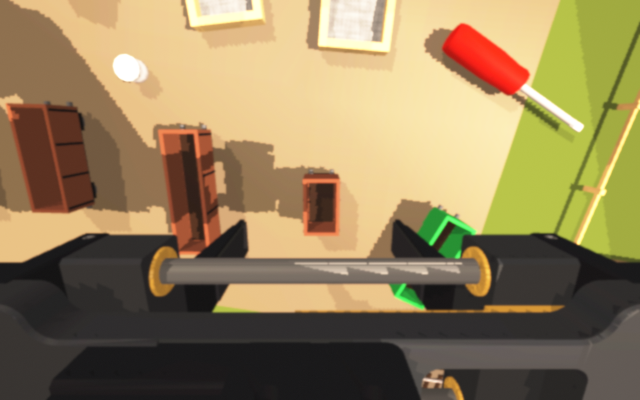

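The wrist view shows the 60 wagon at (321,205) between the fingers, with the green decoy at (440,240) to the right. I keep the opening narrower (claw 0.35) and descend.

Request:
arm_command(delta_pos=[[0.005,-0.008,0],[0.005,-0.008,-0.05],[0.005,-0.008,-0.12],[0.005,-0.008,-0.19],[0.005,-0.008,-0.25]], delta_rot=[[0,0,0],[0,0,0],[0,0,0],[0,0,0],[0,0,0]], claw=[0.35,0.35,0.35,0.35,0.35])

```text
t: 1.82
eef_pos: [633.1, 245.6, 43.7]
tcp_rot: [3.141, -0.0, -2.971]
ft_force: [0.3, 0.7, 0.2]
opening: 0.703
grip_force: 0.0
```

Request:
arm_command(delta_pos=[[0,0,-0.05],[0,0,-0.1],[0,0,-0.1],[0,0,-0.1],[0,0,-0.1]], delta_rot=[[0,0,0],[0,0,0],[0,0,0],[0,0,0],[0,0,0]], claw=[0.35,0.35,0.35,0.35,0.35])

```text
t: 2.23
eef_pos: [634.5, 244.8, 20.4]
tcp_rot: [3.141, 0.001, -2.972]
ft_force: [0.3, 0.5, -0.2]
opening: 0.648
grip_force: 0.0
```

Request:
arm_command(delta_pos=[[0,0,0],[0,0,0],[0,0,0],[0,0,0],[0,0,0]], delta_rot=[[0,0,0],[0,0,0],[0,0,0],[0,0,0],[0,0,0]], claw=[1,1,1,1,1])

```text
t: 2.65
eef_pos: [634.4, 244.5, 19.9]
tcp_rot: [3.141, 0.0, -2.972]
ft_force: [1.2, 0.7, 0.3]
opening: 0.356
grip_force: 0.1
```

Request:
arm_command(delta_pos=[[0,0,0],[0,0,0],[0,0,0],[0,0,0],[0,0,0.03]], delta_rot=[[0,0,0],[0,0,0],[0,0,0],[0,0,0],[0,0,0]], claw=[1,1,1,1,1])

```text
t: 3.07
eef_pos: [633.6, 244.3, 26.1]
tcp_rot: [-3.141, -0.002, -2.972]
ft_force: [-0.4, -0.3, -0.6]
opening: 0.335
grip_force: 30.0
```

Request:
arm_command(delta_pos=[[0,0,0.05],[0,0,0.12],[0,0,0.19],[0,0,0.23],[0,0,0.25]], delta_rot=[[0,0,0],[0,0,0],[0,0,0],[0,0,0],[0,0,0]], claw=[1,1,1,1,1])

```text
t: 3.48
eef_pos: [634.9, 244.7, 92.1]
tcp_rot: [3.141, 0.003, -2.972]
ft_force: [0.4, 0.7, -0.8]
opening: 0.335
grip_force: 30.0
```

Request:
arm_command(delta_pos=[[-0.14,0,0],[-0.3,0,0],[-0.46,0,0],[-0.62,0,0],[-0.724,0.002,0]], delta_rot=[[0,0,-0.02],[0,0,-0.04],[0,0,-0.06],[0,0,-0.06],[0,0,-0.06]], claw=[1,1,1,1,1])

```text
t: 3.9
eef_pos: [449.4, 244.5, 89.5]
tcp_rot: [-3.141, -0.002, -3.066]
ft_force: [1.0, -0.4, -0.9]
opening: 0.339
grip_force: 30.0
```

Request:
arm_command(delta_pos=[[0,0,0],[0,0,-0.05],[0,0,-0.1],[0,0,-0.15],[0,0,-0.18]], delta_rot=[[0,0,0],[0,0,0],[0,0,0],[0,0,0],[0,0,0]], claw=[1,1,1,1,1])

```text
t: 4.32
eef_pos: [453.3, 244.9, 43.6]
tcp_rot: [-3.141, -0.001, -3.067]
ft_force: [0.7, 0.7, -0.5]
opening: 0.334
grip_force: 30.0
```

```bash
python3 - <<'E'
from cell import *
import cv2,numpy as np
ims=[read_camera(n)[:,:,::-1] for n in("scene","top")]
s=state();print(s["eef_pos"],s["tcp_rot"],s["ft_force"])
a=cv2.resize(ims[0][80:200,260:420],(400,300));b=cv2.resize(ims[1][170:290,180:340],(400,300))
cv2.imwrite("pics/p1.png",np.hstack([a,b]))
E
```

```text
[453.03662844 244.79620335  43.61858819] [-3.14109756e+00 -1.93326243e-03 -3.06671921e+00] [ 0.8100274  -0.10948142 -0.47517345]
```

View pics/p1.png

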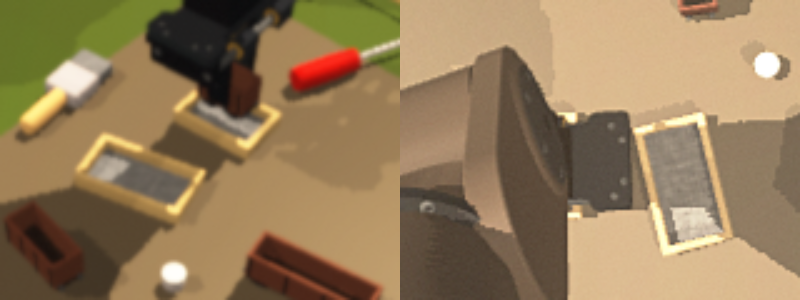

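The 60 wagon hangs centred over its cradle (scene crop about (240,90)). I lower it, release and lift.

Request:
arm_command(delta_pos=[[0,0,-0.03],[0,0,-0.06],[0,0,-0.075],[0,0,-0.082],[0,0,-0.082]], delta_rot=[[0,0,0],[0,0,0],[0,0,0],[0,0,0],[0,0,0]], claw=[1,1,1,1,1])

```text
t: 4.83
eef_pos: [453.2, 245.0, 24.0]
tcp_rot: [-3.142, -0.0, -3.067]
ft_force: [-0.4, -0.1, 0.4]
opening: 0.333
grip_force: 30.0
```

Request:
arm_command(delta_pos=[[0,0,0],[0,0,0],[0,0,0],[0,0,0],[0,0,0]], delta_rot=[[0,0,0],[0,0,0],[0,0,0],[0,0,0],[0,0,0]], claw=[1,0.35,0.35,0.35,0.35])

```text
t: 5.25
eef_pos: [453.3, 245.0, 24.3]
tcp_rot: [3.141, 0.0, -3.067]
ft_force: [-0.0, -0.6, -0.5]
opening: 0.56
grip_force: 0.0
```

Request:
arm_command(delta_pos=[[0,0,0.02],[0,0,0.1],[0,0,0.2],[0,0,0.27],[0,0,0.3]], delta_rot=[[0,0,0],[0,0,0],[0,0,0],[0,0,0],[0,0,0]], claw=[0.35,0.35,0.35,0.35,0.35])

```text
t: 5.67
eef_pos: [453.9, 245.3, 101.6]
tcp_rot: [3.141, 0.003, -3.067]
ft_force: [0.6, -0.0, 0.0]
opening: 0.645
grip_force: 0.0
```

Request:
arm_command(delta_pos=[[0,-0.13,0],[0,-0.29,0],[-0.01,-0.45,0],[-0.02,-0.61,0],[-0.02,-0.77,0]], delta_rot=[[0,0,-0.02],[0,0,-0.05],[0,0,-0.08],[0,0,-0.1],[0,0,-0.1]], claw=[0.35,0.35,0.35,0.35,0.35])

```text
t: 6.08
eef_pos: [447.3, 51.0, 99.0]
tcp_rot: [3.142, -0.001, 3.058]
ft_force: [0.8, -0.2, 0.5]
opening: 0.649
grip_force: 0.0
```

Request:
arm_command(delta_pos=[[-0.011,-0.14,0],[-0.011,-0.21,0],[-0.011,-0.21,0],[-0.011,-0.21,-0.06],[-0.011,-0.21,-0.12]], delta_rot=[[0,0,-0.046],[0,0,-0.046],[0,0,-0.046],[0,0,-0.046],[0,0,-0.046]], claw=[0.35,0.35,0.35,0.35,0.35])

```text
t: 6.5
eef_pos: [445.9, -0.0, 69.2]
tcp_rot: [3.141, 0.002, 2.987]
ft_force: [0.4, 0.4, 0.3]
opening: 0.649
grip_force: 0.0
```

Request:
arm_command(delta_pos=[[0,0,-0.06],[0,0,-0.12],[0,0,-0.17],[0,0,-0.198],[0,0,-0.198]], delta_rot=[[0,0,0],[0,0,0],[0,0,0],[0,0,0],[0,0,0]], claw=[0.35,0.35,0.35,0.35,0.35])

```text
t: 6.92
eef_pos: [444.9, 0.6, 18.5]
tcp_rot: [3.141, -0.002, 2.988]
ft_force: [-1.0, -0.9, 0.1]
opening: 0.65
grip_force: 0.0
```

Request:
arm_command(delta_pos=[[0,0,0],[0,0,0],[0,0,0],[0,0,0],[0,0,0]], delta_rot=[[0,0,0],[0,0,0],[0,0,0],[0,0,0],[0,0,0]], claw=[1,1,1,1,1])

```text
t: 7.33
eef_pos: [445.7, 0.0, 20.1]
tcp_rot: [3.142, 0.001, 2.987]
ft_force: [0.1, 0.1, 0.3]
opening: 0.357
grip_force: 0.3
```

Request:
arm_command(delta_pos=[[0,0,0],[0,0,0],[0,0,0],[0,0,0],[0,0,0.03]], delta_rot=[[0,0,0],[0,0,0],[0,0,0],[0,0,0],[0,0,0]], claw=[1,1,1,1,1])

```text
t: 7.75
eef_pos: [445.1, 0.0, 26.8]
tcp_rot: [3.142, -0.001, 2.987]
ft_force: [-0.2, -0.1, -0.9]
opening: 0.337
grip_force: 30.0
```

Request:
arm_command(delta_pos=[[0,0,0.05],[0,0,0.12],[0,0,0.19],[0,0,0.23],[0,0,0.25]], delta_rot=[[0,0,0],[0,0,0],[0,0,0],[0,0,0],[0,0,0]], claw=[1,1,1,1,1])

```text
t: 8.17
eef_pos: [445.9, -0.0, 91.3]
tcp_rot: [3.141, 0.002, 2.987]
ft_force: [-0.6, 0.4, -0.8]
opening: 0.339
grip_force: 30.0
```

Request:
arm_command(delta_pos=[[0,0.1,0],[0,0.22,0],[-0.011,0.35,0],[-0.011,0.46,0],[-0.011,0.507,0]], delta_rot=[[0,0,0.06],[0,0,0.13],[0,0,0.2],[0,0,0.26],[0,0,0.273]], claw=[1,1,1,1,1])

```text
t: 8.58
eef_pos: [442.3, 129.2, 89.6]
tcp_rot: [3.141, -0.0, -2.86]
ft_force: [-1.0, -0.6, -0.2]
opening: 0.331
grip_force: 30.0
```

Request:
arm_command(delta_pos=[[0,0,0],[0,0,-0.05],[0,0,-0.1],[0,0,-0.15],[0,0,-0.18]], delta_rot=[[0,0,0],[0,0,0],[0,0,0],[0,0,0],[0,0,0]], claw=[1,1,1,1,1])

```text
t: 9.0
eef_pos: [442.3, 126.0, 43.6]
tcp_rot: [3.141, -0.001, -2.869]
ft_force: [-0.0, 0.2, -0.7]
opening: 0.335
grip_force: 30.0
```

Request:
arm_command(delta_pos=[[0,0,-0.03],[0,0,-0.06],[0,0,-0.075],[0,0,-0.082],[0,0,-0.082]], delta_rot=[[0,0,0],[0,0,0],[0,0,0],[0,0,0],[0,0,0]], claw=[1,1,1,1,1])

```text
t: 9.42
eef_pos: [442.8, 126.6, 24.2]
tcp_rot: [3.142, -0.0, -2.867]
ft_force: [-0.6, -0.1, -0.4]
opening: 0.335
grip_force: 30.0
```

Request:
arm_command(delta_pos=[[0,0,0],[0,0,0],[0,0,0],[0,0,0],[0,0,0]], delta_rot=[[0,0,0],[0,0,0],[0,0,0],[0,0,0],[0,0,0]], claw=[1,0.35,0.35,0.35,0.35])

```text
t: 9.83
eef_pos: [442.8, 126.8, 24.3]
tcp_rot: [3.142, 0.0, -2.867]
ft_force: [-0.0, -0.6, -0.8]
opening: 0.561
grip_force: 0.0
```

Request:
arm_command(delta_pos=[[0,0,0.02],[0,0,0.1],[0,0,0.2],[0,0,0.27],[0,0,0.3]], delta_rot=[[0,0,0],[0,0,0],[0,0,0],[0,0,0],[0,0,0]], claw=[0.35,0.35,0.35,0.35,0.35])

```text
t: 10.25
eef_pos: [443.4, 126.9, 101.4]
tcp_rot: [-3.141, 0.003, -2.867]
ft_force: [0.2, -0.5, 0.3]
opening: 0.647
grip_force: 0.0
```

Request:
arm_command(delta_pos=[[0.1,-0.06,0],[0.22,-0.14,0],[0.35,-0.23,0],[0.48,-0.32,0],[0.6,-0.4,0]], delta_rot=[[0,0,-0.02],[0,0,-0.05],[0,0,-0.08],[0,0,-0.088],[0,0,-0.088]], claw=[0.35,0.35,0.35,0.35,0.35])

```text
t: 10.67
eef_pos: [594.2, 25.3, 98.9]
tcp_rot: [3.141, -0.0, -3.006]
ft_force: [-0.6, 0.5, 0.1]
opening: 0.65
grip_force: 0.0
```

Request:
arm_command(delta_pos=[[0.1,-0.07,0],[0.162,-0.104,0],[0.162,-0.104,0],[0.162,-0.104,-0.06],[0.162,-0.104,-0.12]], delta_rot=[[0,0,0],[0,0,0],[0,0,0],[0,0,0],[0,0,0]], claw=[0.35,0.35,0.35,0.35,0.35])

```text
t: 11.08
eef_pos: [633.0, 0.9, 68.8]
tcp_rot: [3.142, 0.0, -3.006]
ft_force: [-0.3, 0.2, -0.1]
opening: 0.653
grip_force: 0.0
```

Request:
arm_command(delta_pos=[[0,0,-0.06],[0,0,-0.12],[0,0,-0.17],[0,0,-0.198],[0,0,-0.198]], delta_rot=[[0,0,0],[0,0,0],[0,0,0],[0,0,0],[0,0,0]], claw=[0.35,0.35,0.35,0.35,0.35])

```text
t: 11.5
eef_pos: [632.3, 1.1, 18.1]
tcp_rot: [3.141, -0.003, -3.005]
ft_force: [-0.6, 0.7, 0.8]
opening: 0.649
grip_force: 0.0
```

Request:
arm_command(delta_pos=[[0,0,0],[0,0,0],[0,0,0],[0,0,0],[0,0,0]], delta_rot=[[0,0,0],[0,0,0],[0,0,0],[0,0,0],[0,0,0]], claw=[1,1,1,1,1])

```text
t: 11.92
eef_pos: [633.5, 0.7, 20.2]
tcp_rot: [-3.142, 0.001, -3.005]
ft_force: [-0.3, 0.3, -0.2]
opening: 0.356
grip_force: 0.2
```

Request:
arm_command(delta_pos=[[0,0,0],[0,0,0],[0,0,0],[0,0,0],[0,0,0.03]], delta_rot=[[0,0,0],[0,0,0],[0,0,0],[0,0,0],[0,0,0]], claw=[1,1,1,1,1])

```text
t: 12.33
eef_pos: [632.6, 0.8, 26.3]
tcp_rot: [3.141, -0.002, -3.005]
ft_force: [-0.1, -0.6, -0.4]
opening: 0.337
grip_force: 30.0
```

Request:
arm_command(delta_pos=[[0,0,0.05],[0,0,0.12],[0,0,0.19],[0,0,0.23],[0,0,0.25]], delta_rot=[[0,0,0],[0,0,0],[0,0,0],[0,0,0],[0,0,0]], claw=[1,1,1,1,1])

```text
t: 12.75
eef_pos: [633.9, 0.7, 91.9]
tcp_rot: [-3.141, 0.002, -3.005]
ft_force: [-0.0, 0.5, -0.9]
opening: 0.337
grip_force: 30.0
```

Request:
arm_command(delta_pos=[[0,-0.1,0],[0.02,-0.22,0],[0.036,-0.34,0],[0.036,-0.44,0],[0.036,-0.483,0]], delta_rot=[[0,0,-0.01],[0,0,-0.02],[0,0,-0.031],[0,0,-0.031],[0,0,-0.031]], claw=[1,1,1,1,1])

```text
t: 13.17
eef_pos: [642.1, -122.9, 89.4]
tcp_rot: [-3.141, -0.0, -3.056]
ft_force: [-0.7, -0.8, -1.2]
opening: 0.333
grip_force: 30.0
```

Request:
arm_command(delta_pos=[[0,0,0],[0,0,-0.05],[0,0,-0.1],[0,0,-0.15],[0,0,-0.18]], delta_rot=[[0,0,0],[0,0,0],[0,0,0],[0,0,0],[0,0,0]], claw=[1,1,1,1,1])

```text
t: 13.58
eef_pos: [641.4, -118.5, 42.1]
tcp_rot: [3.14, -0.003, -3.053]
ft_force: [-0.7, 0.3, -1.3]
opening: 0.337
grip_force: 30.0
```

Request:
arm_command(delta_pos=[[0,0,-0.03],[0,0,-0.06],[0,0,-0.075],[0,0,-0.082],[0,0,-0.082]], delta_rot=[[0,0,0],[0,0,0],[0,0,0],[0,0,0],[0,0,0]], claw=[1,1,1,1,1])

```text
t: 14.0
eef_pos: [642.3, -119.8, 24.3]
tcp_rot: [3.141, 0.0, -3.054]
ft_force: [1.0, 0.8, -1.0]
opening: 0.337
grip_force: 30.0
```

Request:
arm_command(delta_pos=[[0,0,0],[0,0,0],[0,0,0],[0,0,0],[0,0,0]], delta_rot=[[0,0,0],[0,0,0],[0,0,0],[0,0,0],[0,0,0]], claw=[1,0.35,0.35,0.35,0.35])

```text
t: 14.42
eef_pos: [642.3, -120.0, 24.2]
tcp_rot: [3.142, 0.0, -3.054]
ft_force: [0.6, 0.3, -0.7]
opening: 0.557
grip_force: 0.0
```

Request:
arm_command(delta_pos=[[0,0,0.02],[0,0,0.1],[0,0,0.2],[0,0,0.27],[0,0,0.3]], delta_rot=[[0,0,0],[0,0,0],[0,0,0],[0,0,0],[0,0,0]], claw=[0.35,0.35,0.35,0.35,0.35])

```text
t: 14.83
eef_pos: [643.2, -120.3, 102.1]
tcp_rot: [-3.14, 0.003, -3.054]
ft_force: [0.3, 0.4, -0.5]
opening: 0.654
grip_force: 0.0
```

Request:
arm_command(delta_pos=[[0,0.13,0],[0,0.29,0],[0,0.45,0],[0,0.61,0],[0,0.77,0]], delta_rot=[[0,0,0.01],[0,0,0.03],[0,0,0.04],[0,0,0.04],[0,0,0.04]], claw=[0.35,0.35,0.35,0.35,0.35])

```text
t: 15.25
eef_pos: [641.8, 74.2, 98.9]
tcp_rot: [3.141, -0.0, -2.992]
ft_force: [0.2, -0.2, 0.2]
opening: 0.654
grip_force: 0.0
```

Request:
arm_command(delta_pos=[[0.003,0.13,0],[0.003,0.214,0],[0.003,0.214,0],[0.003,0.214,-0.06],[0.003,0.214,-0.12]], delta_rot=[[0,0,0],[0,0,0],[0,0,0],[0,0,0],[0,0,0]], claw=[0.35,0.35,0.35,0.35,0.35])

```text
t: 15.67
eef_pos: [643.2, 126.0, 69.2]
tcp_rot: [-3.141, 0.001, -2.99]
ft_force: [-0.8, 0.2, 0.0]
opening: 0.649
grip_force: 0.0
```

Request:
arm_command(delta_pos=[[0,0,-0.06],[0,0,-0.12],[0,0,-0.17],[0,0,-0.198],[0,0,-0.198]], delta_rot=[[0,0,0],[0,0,0],[0,0,0],[0,0,0],[0,0,0]], claw=[0.35,0.35,0.35,0.35,0.35])

```text
t: 16.08
eef_pos: [642.3, 125.4, 18.0]
tcp_rot: [3.141, -0.003, -2.992]
ft_force: [0.0, 0.1, 0.6]
opening: 0.651
grip_force: 0.0
```

Request:
arm_command(delta_pos=[[0,0,0],[0,0,0],[0,0,0],[0,0,0],[0,0,0]], delta_rot=[[0,0,0],[0,0,0],[0,0,0],[0,0,0],[0,0,0]], claw=[1,1,1,1,1])

```text
t: 16.5
eef_pos: [643.3, 126.1, 20.2]
tcp_rot: [3.142, 0.001, -2.991]
ft_force: [0.1, 1.0, 0.9]
opening: 0.357
grip_force: 0.1
```

Request:
arm_command(delta_pos=[[0,0,0],[0,0,0],[0,0,0],[0,0,0],[0,0,0.03]], delta_rot=[[0,0,0],[0,0,0],[0,0,0],[0,0,0],[0,0,0]], claw=[1,1,1,1,1])

```text
t: 16.92
eef_pos: [642.4, 126.0, 26.3]
tcp_rot: [3.141, -0.002, -2.991]
ft_force: [0.5, 0.7, -0.9]
opening: 0.335
grip_force: 29.9
```

Request:
arm_command(delta_pos=[[0,0,0.05],[0,0,0.12],[0,0,0.19],[0,0,0.26],[0,0,0.3]], delta_rot=[[0,0,0],[0,0,0],[0,0,0],[0,0,0],[0,0,0]], claw=[1,1,1,1,1])

```text
t: 17.33
eef_pos: [643.7, 126.1, 105.0]
tcp_rot: [-3.142, 0.003, -2.991]
ft_force: [0.9, 0.8, -0.6]
opening: 0.338
grip_force: 29.9
```

Request:
arm_command(delta_pos=[[0,-0.1,0],[0,-0.26,0],[0,-0.42,0],[0,-0.58,0],[0.01,-0.74,0]], delta_rot=[[0,0,-0.01],[0,0,-0.02],[0,0,-0.03],[0,0,-0.04],[0,0,-0.05]], claw=[1,1,1,1,1])

```text
t: 17.75
eef_pos: [645.0, -60.6, 102.7]
tcp_rot: [3.142, -0.0, -3.07]
ft_force: [0.7, 0.2, -0.2]
opening: 0.334
grip_force: 29.9
```

Request:
arm_command(delta_pos=[[0,-0.16,0],[0,-0.32,0],[0,-0.48,0],[0.011,-0.64,0],[0.011,-0.748,0]], delta_rot=[[0,0,-0.02],[0,0,-0.04],[0,0,-0.061],[0,0,-0.061],[0,0,-0.061]], claw=[1,1,1,1,1])

```text
t: 18.17
eef_pos: [648.1, -249.6, 102.6]
tcp_rot: [-3.141, 0.001, 3.116]
ft_force: [1.1, 0.3, -0.5]
opening: 0.334
grip_force: 29.9
```

Request:
arm_command(delta_pos=[[0,0,0],[0,0,-0.06],[0,0,-0.13],[0,0,-0.19],[0,0,-0.23]], delta_rot=[[0,0,0],[0,0,0],[0,0,0],[0,0,0],[0,0,0]], claw=[1,1,1,1,1])

```text
t: 18.58
eef_pos: [647.8, -245.2, 43.5]
tcp_rot: [3.141, -0.001, 3.118]
ft_force: [0.6, 0.3, -0.9]
opening: 0.338
grip_force: 29.9
```

Request:
arm_command(delta_pos=[[0,0,-0.03],[0,0,-0.06],[0,0,-0.075],[0,0,-0.082],[0,0,-0.082]], delta_rot=[[0,0,0],[0,0,0],[0,0,0],[0,0,0],[0,0,0]], claw=[1,1,1,1,1])

```text
t: 19.0
eef_pos: [648.5, -246.0, 24.5]
tcp_rot: [-3.142, 0.0, 3.118]
ft_force: [0.7, -0.2, -0.8]
opening: 0.335
grip_force: 29.9
```

Next I release, lift, and swing clear so both cameras can see the cradles.

Request:
arm_command(delta_pos=[[0,0,0],[0,0,0],[0,0,0],[0,0,0],[0,0,0]], delta_rot=[[0,0,0],[0,0,0],[0,0,0],[0,0,0],[0,0,0]], claw=[1,0.35,0.35,0.35,0.35])

```text
t: 19.42
eef_pos: [648.4, -246.0, 24.3]
tcp_rot: [-3.142, 0.0, 3.118]
ft_force: [0.2, 0.6, -0.9]
opening: 0.557
grip_force: 0.0
```

Request:
arm_command(delta_pos=[[0,0,0.02],[0,0,0.1],[0,0,0.25],[0,0,0.41],[0,0,0.57]], delta_rot=[[0,0,0],[0,0,0],[0,0,0],[0,0,0],[0,0,0]], claw=[0.35,0.35,0.35,0.35,0.35])

```text
t: 19.83
eef_pos: [647.9, -245.8, 168.4]
tcp_rot: [3.141, -0.001, 3.118]
ft_force: [0.5, -0.4, 0.3]
opening: 0.65
grip_force: 0.0
```

Request:
arm_command(delta_pos=[[-0.08,-0.1,0],[-0.18,-0.21,0],[-0.29,-0.33,0],[-0.4,-0.45,0],[-0.5,-0.56,0]], delta_rot=[[0,0,0],[0,0,0],[0,0,0],[0,0,0],[0,0,0]], claw=[0.35,0.35,0.35,0.35,0.35])

```text
t: 20.25
eef_pos: [521.7, -387.2, 167.3]
tcp_rot: [-3.141, 0.0, 3.118]
ft_force: [1.0, 0.6, -0.9]
opening: 0.644
grip_force: 0.0
```

Request:
arm_command(delta_pos=[[-0.1,-0.1,0],[-0.2,-0.2,0],[-0.31,-0.31,0],[-0.4,-0.4,0],[-0.45,-0.45,0]], delta_rot=[[0,0,0],[0,0,0],[0,0,0],[0,0,0],[0,0,0]], claw=[0.35,0.35,0.35,0.35,0.35])

```text
t: 20.67
eef_pos: [408.2, -500.8, 167.2]
tcp_rot: [-3.141, -0.0, 3.116]
ft_force: [-0.3, -0.1, -0.2]
opening: 0.649
grip_force: 0.0
```

```bash
python3 - <<'E'
from cell import *
from m import *
for n in("top","scene"): cv2.imwrite(f"pics/{n}9.png",read_camera(n)[:,:,::-1])
a=cv2.imread("pics/top9.png")[80:320,170:540]; b=cv2.imread("pics/scene9.png")[80:380,180:500]
cv2.imwrite("pics/fin.png",np.hstack([cv2.resize(a,(440,285)),cv2.resize(b,(360,285),interpolation=cv2.INTER_AREA)]))
cs=[calibration(n) for n in("top","scene")]; M=[masks(cv2.imread(f"pics/{n}9.png")) for n in("top","scene")]
for L,p in((60,(453.2,245,.075)),(80,(442.8,126.8,.274)),(100,(642.3,-120,.087)),(120,(648.2,-246,-.024))):
    x,f=fit([m[0] for m in M],cs,np.array(p),L,32,'w'); print(L,x[[0,1,3,4]].round(1),np.degrees(x[2]).round(1),round(f,3))
print(state()["t"])
E
```

```text
60 [453.  244.8  45.2  -8.1] 3.6 0.094
80 [442.3 125.7  45.4  -7.3] 15.5 0.12
100 [ 642.5 -121.7   47.2   -8.6] 4.8 0.076
120 [ 647.6 -246.5   46.9   -8.2] -0.7 0.096
20.7667
```

View pics/fin.png

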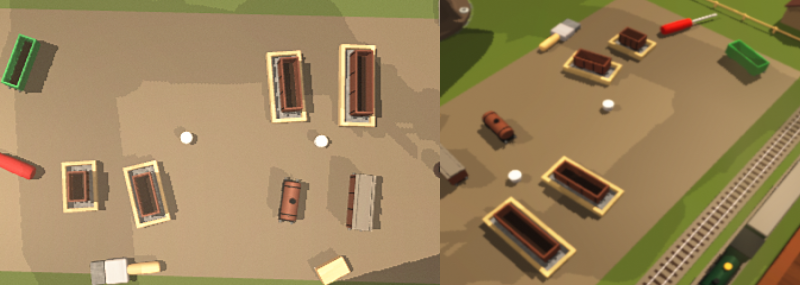

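All four wagons sit flat and centred in their own cradles (top crop (78,185), (147,195), (289,87), (360,85)), with rims at about 46 mm. That is 42 mm plus the 4 mm cradle floor. The van, tank and green decoy have not moved.

```bash
python3 -c "
from cell import *
print(job_done())"
```

```text
the job is handed in; nothing more can be done
None
```

I put all four open wagons away flat in their matching cradles, left the van and tank wagon where they stood, and handed the job in at about 21 s; the hand-in gave no verdict.

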